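# Load the radio's battery tray with D cells

### The job

Fit the four large D cells into the four bays of the radio's battery tray, each lying flat in its bay with its nub at the end marked plus and its flat end against the leaf spring. Leave the two thinner C cells where they lie.

Things in the scene. Friction and masses are not known exactly. Their poses are not given: they have to be found in the camera images.
- d_cell_0: D cell, the large size: cylinder 34 mm across, 62 mm long, black with a red band at the flat (minus) end, white ring and steel nub at the plus end; lies on its side, 0.14 kg, can roll. Origin: middle of its axis, 17 mm above what it lies on. Its y axis runs along the cell towards the nub; x and z turn as it rolls. The four D cells are alike: any may go in any bay.
- d_cell_1: D cell, the large size: cylinder 34 mm across, 62 mm long, black with a red band at the flat (minus) end, white ring and steel nub at the plus end; lies on its side, 0.14 kg, can roll. Origin: middle of its axis, 17 mm above what it lies on. Its y axis runs along the cell towards the nub; x and z turn as it rolls. The four D cells are alike: any may go in any bay.
- d_cell_2: D cell, the large size: cylinder 34 mm across, 62 mm long, black with a red band at the flat (minus) end, white ring and steel nub at the plus end; lies on its side, 0.14 kg, can roll. Origin: middle of its axis, 17 mm above what it lies on. Its y axis runs along the cell towards the nub; x and z turn as it rolls. The four D cells are alike: any may go in any bay.
- d_cell_3: D cell, the large size: cylinder 34 mm across, 62 mm long, black with a red band at the flat (minus) end, white ring and steel nub at the plus end; lies on its side, 0.14 kg, can roll. Origin: middle of its axis, 17 mm above what it lies on. Its y axis runs along the cell towards the nub; x and z turn as it rolls. The four D cells are alike: any may go in any bay.
- c_cell_0: C cell, a smaller look-alike that does not belong in the tray: 26 mm across, 50 mm long, same style, lying on its side. Origin: middle of its axis, 13 mm above the table; y axis towards its nub. To be left where it lies.
- c_cell_1: C cell, a smaller look-alike that does not belong in the tray: 26 mm across, 50 mm long, same style, lying on its side. Origin: middle of its axis, 13 mm above the table; y axis towards its nub. To be left where it lies.
- tray: The radio's battery tray, fixed to the table: open, black plastic, 108 mm (x) by 165 mm (y), plus a small screw ear at each end. Origin: centre of its underside, z up. Floor 3.5 mm thick, end walls 27 mm high. Two rows of two bays run along y, row centres at x = +31 and -31 mm, 22 mm between their rails; white plus and minus marks on the bay floors.
- row_0: Row of two bays (tray x=+31 mm). Origin: row middle, at the tray's underside; +y = the way both nubs must point. Partition at y=0, 24 mm high. Bays 75 mm; rails 11.5 high, 30 apart, none over the middle 47. Seated cell's middle: y = +46.5 and y = -33.5, height 20.5 (mm). Steel leaf spring at each minus end reaches in 15, slopes back upward, yields 10 at 1-2 N: lower the cell 3-6 mm to -y of this.
- row_1: Row of two bays (tray x=-31 mm). Origin: row middle, at the tray's underside; +y = the way both nubs must point. Partition at y=0, 24 mm high. Bays 75 mm; rails 11.5 high, 30 apart, none over the middle 47. Seated cell's middle: y = +46.5 and y = -33.5, height 20.5 (mm). Steel leaf spring at each minus end reaches in 15, slopes back upward, yields 10 at 1-2 N: lower the cell 3-6 mm to -y of this.
Things that resemble listed ones, but are neither listed nor needed, are in the scene too. Leave any pink look-alike of the d_cell_2 alone.

How it is judged:
By the outcome, as a careful person would: the job done as asked, in the order asked, and still so for the second after the job is handed in, with the robot touching nothing.
It also fails if it takes over 102 s, if anything falls off the work surface, if the arm or the gripper's body presses on something with over 40 N, if the wrist force passes 120 N, or if a joint passes its speed limit or range.

### The arm

A 6-joint arm with a two-finger parallel gripper is mounted at the origin on a cart in front of the work surface, level with it; the furniture and walls round the work are solid. World frame = base frame: x ahead of the robot, y to its left, z up, the work surface at z = 0. Lengths are in m, angles in rad, forces in N, time in s.
With the tool pointing down it reaches from about 0.3 to 0.775 m from the base axis. Payload 14.6 kg.
Tool frame: the origin (TCP) lies at the very end of the fingers, on their centre line; the grasp point (between the pads) lies 19 mm behind it; z points along the fingers, y is the line along which they close (so a half turn about z gives the same grasp; the last joint's range is limited). The gripper opens to 85 mm and grips with 20 to 120 N. Pads are 22 mm wide; open, the fingers measure 114 mm over their backs; the gripper's body (76 mm by 85 mm) begins 54 mm behind the grasp point. The pads swing forward as they close: fully open they stand 13 mm farther back than shut.
Start: joints at [-1.285, 0.3, 1.521, -0, 1.321, -0.067], TCP at [0.19, -0.516, 0.199] pointing down, gripper open.
Joint ranges: [-3.03, 3.03], [-0.79, 2.21], [0.23, 2.52], [-1.04, 4.18], [0, 3.07], [-2.55, 2.55]. Speed limits (rad/s): [2.22, 2.22, 2.57, 3.14, 3.14, 3.14].

### API

Orientations are given as a unit quaternion [w, x, y, z].
In Python, from cell import ctrl, vision, close_job gives the robot as it stands. The module is installed in compiled form; this text tells all that it offers.
- The arm moves only by the tool play_rows, never from a script. Its argument "rows" is a list that holds one entry, the list of rows, each a list of 7 numbers: the turn, a rotation vector about the tool's x, y, z in units of 60 degrees (1.0 is 60 degrees), then the shift along the tool's x, y, z in units of 250 mm (1.0 is 250 mm), then the opening, from -1 (shut) to 1 (fully open). In form: [[[ax, ay, az, tx, ty, tz, jaw], ...]]. A call has 1 to 8 rows; each row is the pose to reach, as a shift and turn from the pose commanded when the call began, along the tool's axes at that moment; what a row does not reach only later rows make up. A row lasts 1/12 s, in which the tool goes at most 41.7 mm and 7.16 degrees, less where a joint would pass 70% of its speed; a pose out of reach is approached as far as the arm can. A call with a number of a shift or a turn outside -1 to 1 is refused whole. A call with a gripper value outside its range is refused whole. The fingers move at their own pace and stop on an object; "newtons" is the grip in N (left out, the last holds). Time passes only in rows, so rows that repeat a pose let the fingers close. It gives the time, the measured TCP pose, the force, the opening and the grip force at its end, in the units of the state.
- ctrl.state(): the state, without advancing time (a new reading comes with each control period).
- vision.get_image(name): name is "scene" or "top" or "wrist"; returns a dict with "img" (400x640x3 uint8, blue, green, red), "intrinsics" (3x3 intrinsics, pixels), "cam_to_world" (4x4, takes a point from camera to world coordinates). Camera axes: x right, y up, looking along -z (the intrinsics and any distortion apply to the point x, -y, -z); pixel columns grow to the right and rows downward; lengths in m; the calibration is good to about 2 mm. A picture is of the moment at which its call begins. There is no depth.
- close_job(): hands the job in; it is judged then, once.
The state is a dict: "time_s": time; "joint_pos": joint angles; "joint_velocities": joint speeds; "joint_torque": joint torques, N m; "ee_pos": TCP position; "eef_rot": TCP orientation; "ft_force": force on the tool from outside, world axes, zero at the start; "torque": the same for the moment, N m; "opening": opening from 0.0 (shut) to 1.0 (fully open); "grasp_force": force on a finger pad.
Only numpy, scipy, OpenCV 4.12 (cv2) and the standard library are available. Lean on these libraries where they do the work, as an engineer would, in place of code of your own. Each camera call takes 0.05 s, during which the arm holds its last target. There are 200 camera calls.

## Working session

There is one attempt and no reset: what is moved stays moved. The work goes in short steps, Python scripts to look and compute and a tool call to move; the robot and the scene stay as the last step left them, time stands still between calls to the robot, and variables do not carry over. Pictures are saved under pics/ and viewed, at most 14 in all, crops included, and the job is handed in when it is done.

Besides the shell and the picture viewer there is one more tool, called after "Request:" by a JSON object that holds its "name" and its "arguments". play_rows: Moves the arm, as the interface text tells. Its arguments: {"type":"object","properties":{"rows":{"type":"array","items":{"type":"array","items":{"type":"array","items":{"type":"number","minimum":-1,"maximum":1}}}},"newtons":{"type":"number"}},"required":["rows"]}

```bash
mkdir -p pics; python3 - <<'E'
from cell import ctrl, vision
import cv2,numpy as np,pickle
d={}
for n in("top","scene"):
    r=vision.get_image(n); d[n]=r; cv2.imwrite(f"pics/{n}0.png",r["img"])
    print(n,r["intrinsics"],np.round(r["cam_to_world"],4), [k for k in r])
pickle.dump(d,open("d0.pkl","wb"))
print(ctrl.state())
E
```

```text
top [[499.66398649   0.         321.112578  ]
 [  0.         499.66398649 195.11036958]
 [  0.           0.           1.        ]] [[ 0.0137  0.9966 -0.0811  0.4259]
 [-0.9999  0.014   0.0028 -0.0058]
 [ 0.004   0.081   0.9967  1.2971]
 [ 0.      0.      0.      1.    ]] ['img', 'intrinsics', 'cam_to_world']
scene [[401.70561898   0.         326.54296144]
 [  0.         401.70561898 203.19811591]
 [  0.           0.           1.        ]] [[-0.7504  0.3608 -0.5539  0.0327]
 [-0.6609 -0.3915  0.6403  0.5602]
 [ 0.0142  0.8465  0.5322  0.5316]
 [ 0.      0.      0.      1.    ]] ['img', 'intrinsics', 'cam_to_world']
{'time_s': 0.1, 'joint_pos': array([-1.28458524e+00,  3.00425633e-01,  1.52154850e+00, -1.86981401e-05,
        1.32070383e+00, -6.66331076e-02]), 'joint_velocities': array([-0.00163555, -0.0020015 , -0.00260787, -0.0002802 , -0.00280117,
       -0.00010455]), 'joint_torque': array([-9.04020835e-04, -5.44383895e+01, -3.62370801e+01, -1.51297895e-04,
        3.06985065e-03,  3.04160119e-05]), 'ee_pos': array([ 0.18996535, -0.51587888,  0.19896006]), 'eef_rot': array([-5.38392742e-04,  9.84477393e-01,  1.75510594e-01, -6.84600597e-05]), 'ft_force': array([-0.29669808,  0.1044646 , -0.31565946]), 'torque': array([-0.02432265,  0.04813559, -0.00244572]), 'grasp_force': 0.0, 'opening': 1.001831279678975}
```

View pics/top0.png

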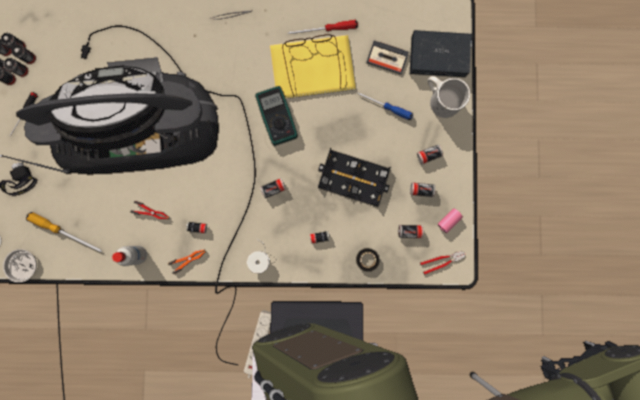

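View pics/scene0.png

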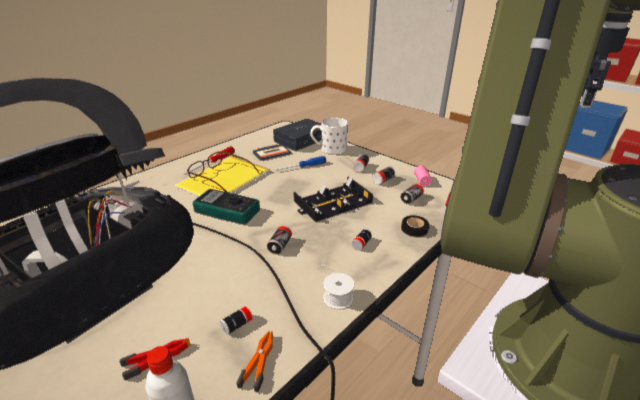

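```bash
python3 - <<'E'
import cv2,pickle,numpy as np
d=pickle.load(open("d0.pkl","rb"));im=d["top"]["img"]
c=cv2.resize(im[135:255,390:470],None,fx=5,fy=5,interpolation=cv2.INTER_CUBIC)
b=cv2.resize(im[140:260,255:335],None,fx=5,fy=5,interpolation=cv2.INTER_CUBIC)
cv2.imwrite("pics/c1.png",np.hstack([b,c]))
t=cv2.resize(im[140:215,310:400],None,fx=8,fy=8,interpolation=cv2.INTER_CUBIC)
cv2.imwrite("pics/c2.png",t)
E
```

```text
(no output)
```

View pics/c1.png

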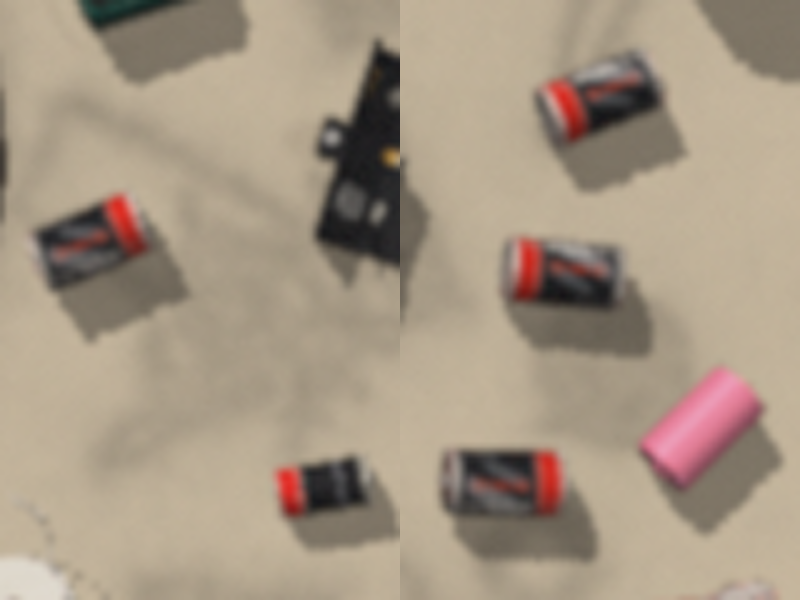

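View pics/c2.png

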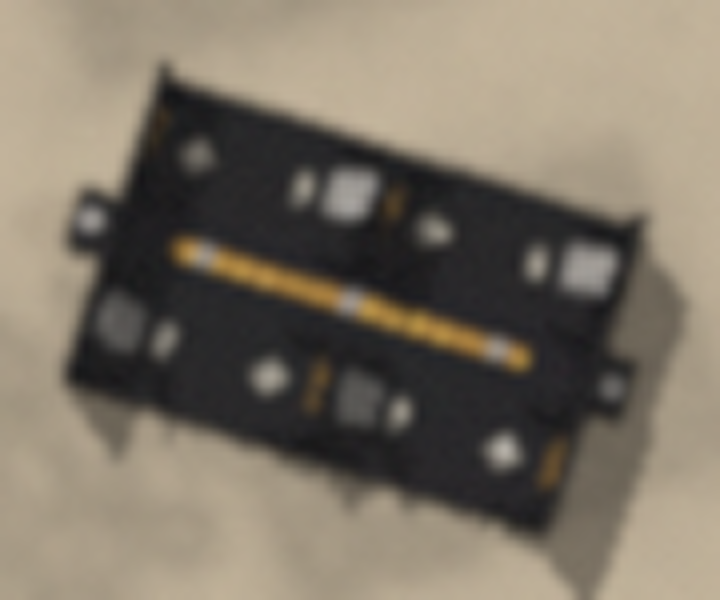

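The D-cell candidates in the top image are the four large black/red cells: A (273,187), B (429,154), C (423,189) and D (410,231). The look-alikes to avoid are the small C cells at (319,237) and (197,228), and the pink cylinder at (450,219). In the enlarged crop all four candidates are about 24 px long (62 mm) with a red minus band. Nubs: A left, B right, C right, D left. The tray's upper row has plus on the left and its lower row has plus on the right.

```bash
cat > h.py <<'E'
import numpy as np,cv2,pickle
from scipy.spatial.transform import Rotation as R
from cell import ctrl,vision
def ray(d,uv,z):
    """pixel -> world point on plane height z"""
    K=d["intrinsics"];T=np.array(d["cam_to_world"])
    p=np.linalg.inv(K)@[uv[0],uv[1],1]; v=T[:3,:3]@[p[0],-p[1],-p[2]]
    o=T[:3,3]; return o+v*(z-o[2])/v[2]
def proj(d,X):
    K=d["intrinsics"];T=np.array(d["cam_to_world"])
    c=T[:3,:3].T@(np.array(X)-T[:3,3]); p=K@[c[0],-c[1],-c[2]]; return p[:2]/p[2]
def pose():
    s=ctrl.state();q=s["eef_rot"];return np.array(s["ee_pos"]),R.from_quat([q[1],q[2],q[3],q[0]]),s
def yaw_now():
    p,r,s=pose();m=r.as_matrix();return np.arctan2(m[1,1],m[0,1])  # direction of tool y in world
def go(x,y,z,yaw,p=None,r=None):
    """move numbers to bring TCP to xyz, tool straight down, tool y axis along world angle yaw"""
    if p is None: p,r,_=pose()
    Y=np.array([np.cos(yaw),np.sin(yaw),0]);Z=np.array([0,0,-1.]);X=np.cross(Y,Z)
    rt=R.from_matrix(np.c_[X,Y,Z])
    t=r.inv().apply(np.array([x,y,z])-p)/.25; a=(r.inv()*rt).as_rotvec()/np.radians(60)
    print("turn",np.round(a,3),"shift",np.round(t,3),"rows turn %.1f shift %.1f"%(np.linalg.norm(a)*60/7.16,np.linalg.norm(t)*250/41.7))
    return p,r
E
python3 - <<'E'
from h import *
d=pickle.load(open("d0.pkl","rb"))["top"]
L=lambda u,v:(255+(u+.5)/5-.5,140+(v+.5)/5-.5)
Rr=lambda u,v:(390+(u-400+.5)/5-.5,135+(v+.5)/5-.5)
T=lambda u,v:(310+(u+.5)/8-.5,140+(v+.5)/8-.5)
# minus end mid, plus end mid
for n,f,m,p in (("A",L,(136,221),(43,262)),("B",Rr,(553,115),(650,76)),("C",Rr,(510,269),(616,275)),("D",Rr,(560,483),(448,482))):
    M=ray(d,f(*m),.017);P=ray(d,f(*p),.017);v=P-M
    print(n,np.round((M+P)/2,4),"len %.4f nubang %.1f"%(np.linalg.norm(v),np.degrees(np.arctan2(v[1],v[0]))))
plus=[(198,155),(433,230),(268,377),(503,450)];minus=[(303,188),(537,263),(165,340),(400,412)]
W=lambda l:np.array([ray(d,T(*q),.0035) for q in l])
P,M=W(plus),W(minus);print("tray c",np.round(P.mean(0),4),np.round(M.mean(0),4))
for a in (P-M): print(np.round(np.degrees(np.arctan2(a[1],a[0])),1),end=" ")
for a,b in ((P[0],P[1]),(P[2],P[3]),(M[0],M[1]),(M[2],M[3])): print("|",np.round(np.degrees(np.arctan2(*(a-b)[[1,0]])),1),np.linalg.norm(a-b).round(4),end=" ")
for n,q in (("pink",(450,219)),("c0",(319,237)),("mug",(450,95)),("tape",(367,260)),("edge",(474,200))): print(n,ray(d,q,.013).round(3))
print(np.degrees(yaw_now()))
w=vision.get_image("wrist");print(w["intrinsics"],np.round(w["cam_to_world"],3))
E
```

```text
A [0.5469 0.1159 0.017 ] len 0.0522 nubang 114.8
B [ 0.6416 -0.2897  0.017 ] len 0.0546 nubang -67.2
C [ 0.5495 -0.2695  0.017 ] len 0.0547 nubang -92.4
D [ 0.4409 -0.239   0.017 ] len 0.0573 nubang 90.3
tray c [ 0.5786 -0.0928  0.0035] [ 0.5793 -0.0931  0.0035]
73.2 73.0 -109.1 -109.6 | 73.0 0.0805 | 73.5 0.0799 | 72.9 0.0801 | 73.7 0.0799 pink [ 0.473 -0.342  0.013]
c0 [ 0.423 -0.005  0.013]
mug [ 0.799 -0.344  0.013]
tape [ 0.366 -0.129  0.013]
edge [ 0.523 -0.404  0.013]
-69.78324948503099
[[279.3833618    0.         314.8559093 ]
 [  0.         279.3833618  199.70037355]
 [  0.           0.           1.        ]] [[ 0.345  0.887  0.306  0.27 ]
 [-0.939  0.326  0.112 -0.486]
 [-0.001 -0.326  0.945  0.373]
 [ 0.     0.     0.     1.   ]]
```

```bash
python3 -c "
from h import *
go(.441,-.239,.13,0)"
```

```text
turn [-1.000e-03 -1.000e-03 -1.163e+00] shift [ 1.325 -0.692  0.277] rows turn 9.7 shift 9.1
```

Request:
{"name": "play_rows", "arguments": {"rows": [[[0,0,-0.95,0.99,-0.52,0.2,0.5],[0,0,-0.95,0.99,-0.52,0.2,0.5],[0,0,-0.95,0.99,-0.52,0.2,0.5],[0,0,-0.95,0.99,-0.52,0.2,0.5],[0,0,-0.95,0.99,-0.52,0.2,0.5],[0,0,-0.95,0.99,-0.52,0.2,0.5],[0,0,-0.95,0.99,-0.52,0.2,0.5],[0,0,-0.95,0.99,-0.52,0.2,0.5]]]}}

```text
time_s: 0.82
ee_pos: [0.3798, -0.3044, 0.1483]
eef_rot: [-0.001, 0.778, 0.628, 0.0]
ft_force: [0.2, -0.9, 0.4]
opening: 0.748
grasp_force: 0.0
```

```bash
python3 -c "
from h import *
go(.441,-.239,.13,0);print(pose()[2]['opening'])"
```

```text
turn [-0.001 -0.002 -0.203] shift [0.307 0.184 0.073] rows turn 1.7 shift 2.2
0.748252700968444
```

Request:
{"name": "play_rows", "arguments": {"rows": [[[0,0,-0.2,0.3,0.18,0.07,0.5],[0,0,-0.2,0.3,0.18,0.07,0.5],[0,0,-0.2,0.3,0.18,0.07,0.5],[0,0,-0.2,0.3,0.18,0.07,0.5],[0,0,-0.2,0.3,0.18,0.07,0.5]]]}}

```text
time_s: 1.23
ee_pos: [0.4377, -0.2455, 0.1319]
eef_rot: [-0.0, 0.712, 0.702, -0.0]
ft_force: [-0.6, -0.6, -0.4]
opening: 0.75
grasp_force: 0.0
```

```bash
cat >> h.py <<'E'
def look(n):
    w=vision.get_image("wrist");pickle.dump(w,open(f"{n}.pkl","wb"));cv2.imwrite(f"pics/{n}.png",w["img"]);return w
E
python3 -c "
from h import *
print(pose()[0],np.degrees(yaw_now()));w=look('w1');print(proj(w,[.441,-.239,.017]),proj(w,[.579,-.093,.0035]))"
```

```text
[ 0.43768746 -0.24546521  0.13187929] -0.7866523495937054
[316.7222036  180.45911139] [461.15186941  24.72622821]
```

View pics/w1.png

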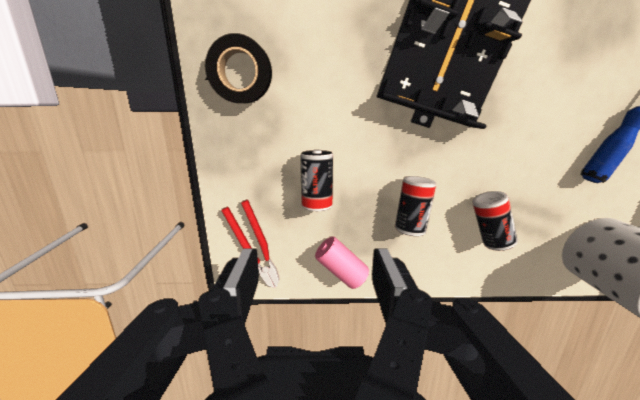

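The wrist view shows D at (317,181) with its nub up, C at (415,206) and B at (495,220) with nubs down, the pink cylinder at (342,262), and the tray at the top. I'll crop closer to measure.

```bash
python3 -c "
from h import *
im=cv2.imread('pics/w1.png')[140:256,290:530]
cv2.imwrite('pics/w1c.png',cv2.resize(im,None,fx=3.3333,fy=3.3333,interpolation=cv2.INTER_CUBIC))"
```

```text
(no output)
```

View pics/w1c.png

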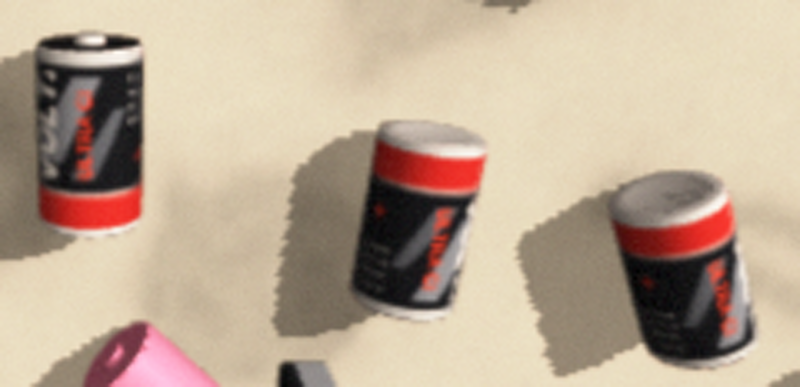

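```bash
cat >> h.py <<'E'
from scipy.optimize import least_squares
def fitcell(w,sup,x0,f=lambda q:q,z=.017,r=.017,L=.062):
    """sup: silhouette points with outward directions (image); x0: x,y,nub angle"""
    a=np.linspace(0,2*np.pi,60)
    def hull(c):
        u=np.array([np.cos(c[2]),np.sin(c[2]),0]);s=np.array([-u[1],u[0],0]);o=np.array([c[0],c[1],z])
        return np.array([proj(w,o+e*u*L/2+r*(np.cos(t)*s+np.sin(t)*np.array([0,0,1]))) for e in(-1,1) for t in a])
    def res(c):
        h=hull(c);o=[]
        for p,n in sup:
            n=np.array(n)/np.linalg.norm(n);o.append((h@n).max()-np.array(f(p))@n)
        return o
    s=least_squares(res,x0,x_scale=[.01,.01,.1]);return s.x,np.round(s.fun,2)
E
python3 - <<'E'
from h import *
w=pickle.load(open("w1.pkl","rb"))
f=lambda q:(290+(q[0]+.5)/3.3333-.5,140+(q[1]+.5)/3.3333-.5)
r=np.radians
for n,sup,x0 in (("D",[((37,130),(-1,0)),((143,130),(1,0)),((90,36),(0,-1)),((90,236),(0,1))],(.441,-.239,r(90))),
 ("C",[((363,215),(-155,-24)),((472,232),(153,29)),((430,121),(.135,-.99)),((406,320),(-.135,.99))],(.5495,-.2695,r(-92))),
 ("B",[((629,277),(-145,38)),((742,262),(155,-30)),((670,170),(-.2,-.98)),((705,367),(.2,.98))],(.6416,-.2897,r(-67)))):
    c,e=fitcell(w,sup,x0,f);print(n,c[:2].round(4),np.degrees(c[2]).round(1),e)
c=(.5792,-.093)
for x,y,z in ((0,0,.0035),):print(proj(w,[*c,z]))
go(.441,-.239,.03,0)
E
```

```text
D [ 0.4412 -0.2383] 89.8 [0.58 0.57 2.16 2.27]
C [ 0.5487 -0.2688] -94.0 [0.12 0.12 1.44 1.51]
B [ 0.6399 -0.2878] -67.6 [1.03 0.93 2.06 2.14]
[461.36468308  24.72262568]
turn [-0.     0.    -0.014] shift [0.028 0.014 0.408] rows turn 0.1 shift 2.5
```

Request:
{"name": "play_rows", "arguments": {"rows": [[[0,0,-0.01,0.03,0.015,0.1,0.4],[0,0,-0.01,0.03,0.015,0.2,0.4],[0,0,-0.01,0.03,0.015,0.35,0.4],[0,0,-0.01,0.03,0.015,0.42,0.4],[0,0,-0.01,0.03,0.015,0.42,0.4],[0,0,-0.01,0.03,0.015,0.42,0.4]]]}}

```text
time_s: 1.78
ee_pos: [0.4411, -0.2389, 0.0272]
eef_rot: [-0.0, 0.709, 0.705, -0.0]
ft_force: [0.1, 0.4, 0.4]
opening: 0.699
grasp_force: 0.0
```

```bash
python3 -c "
from h import *
p,r,s=pose();print(p,np.degrees(yaw_now()),s['opening'],s['ft_force'])
go(.4412,-.2383,.002,0)"
```

```text
[ 0.44110722 -0.2388589   0.02724096] -0.29743671732319776 0.6990346466537728 [0.06475429 0.38975838 0.41323226]
turn [-0.001 -0.    -0.005] shift [0.002 0.    0.101] rows turn 0.0 shift 0.6
```

Request:
{"name": "play_rows", "arguments": {"rows": [[[0,0,0,0.002,0,0.06,0.4],[0,0,0,0.002,0,0.1,0.4],[0,0,0,0.002,0,0.1,0.2],[0,0,0,0.002,0,0.1,-0.2],[0,0,0,0.002,0,0.1,-0.6],[0,0,0,0.002,0,0.1,-0.6],[0,0,0,0.002,0,0.1,-0.6],[0,0,0,0.002,0,0.1,-0.6]]], "newtons": 30}}

```text
time_s: 2.45
ee_pos: [0.4419, -0.2376, 0.0024]
eef_rot: [0.0, 0.708, 0.706, 0.0]
ft_force: [-0.2, -0.2, -0.1]
opening: 0.201
grasp_force: 0.0
```

```bash
python3 -c "
from h import *
p,r,s=pose();print(p,np.degrees(yaw_now()),s['opening'],s['ft_force'],s['grasp_force'])
a=np.radians(73.3);u=np.array([np.cos(a),np.sin(a)]);v=np.array([u[1],-u[0]]);c=np.array([.579,-.093])
for nm,sg in(('U',1),('L',-1)):
  for y in(.0465,-.0335): print(nm,y,(c+sg*.031*v+sg*(y-.005)*u).round(4))
go(.4412,-.2383,.1,0)"
```

```text
[ 0.4418751  -0.23757274  0.00238537] -0.18192228486856143 0.20093830930993092 [-0.1620466  -0.15084231 -0.10115113] 0.0
U 0.0465 [ 0.6206 -0.0622]
U -0.0335 [ 0.5976 -0.1388]
L 0.0465 [ 0.5374 -0.1238]
L -0.0335 [ 0.5604 -0.0472]
turn [ 0.     0.    -0.003] shift [-0.003 -0.003 -0.39 ] rows turn 0.0 shift 2.3
```

```bash
python3 -c "
from h import *
look('w2')"
```

```text
(no output)
```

View pics/w2.png

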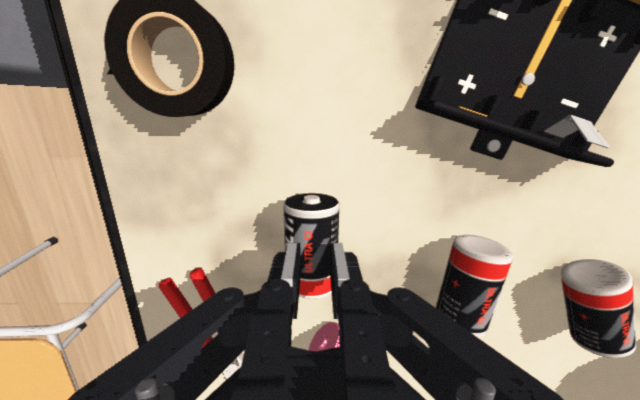

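The cell at (312,245) is still between the pads, which haven't touched it yet. The opening scale doesn't match what I assumed, so I'll close further.

Request:
{"name": "play_rows", "arguments": {"rows": [[[0,0,0,0,0,0,-0.8],[0,0,0,0,0,0,-1],[0,0,0,0,0,0,-1],[0,0,0,0,0,0,-1]]], "newtons": 30}}

```text
time_s: 2.83
ee_pos: [0.4417, -0.2375, 0.002]
eef_rot: [0.0, 0.708, 0.706, 0.0]
ft_force: [0.1, 0.1, 0.6]
opening: 0.0
grasp_force: 0.1
```

```bash
python3 -c "
from h import *
p,r,s=pose();w=look('w3');print(proj(w,p),proj(w,[.4412,-.2383,.017]),proj(w,p+[0,0,.019]))
print(proj(w,[.4412,-.2383+.03,.034]),proj(w,[.4412,-.2383-.03,.034]),np.round(w['cam_to_world'],3))
cv2.imwrite('pics/w3c.png',cv2.resize(w['img'][150:400,200:520],None,fx=2.4,fy=2.4))"
```

```text
[313.00675443 233.20286783] [312.05105347 244.73511591] [312.81835798 246.59168661]
[311.3478746  210.63357411] [312.15443714 301.37463699] [[ 1.     0.004  0.001  0.443]
 [-0.004  0.945  0.327 -0.153]
 [ 0.    -0.327  0.945  0.176]
 [ 0.     0.     0.     1.   ]]
```

View pics/w3c.png

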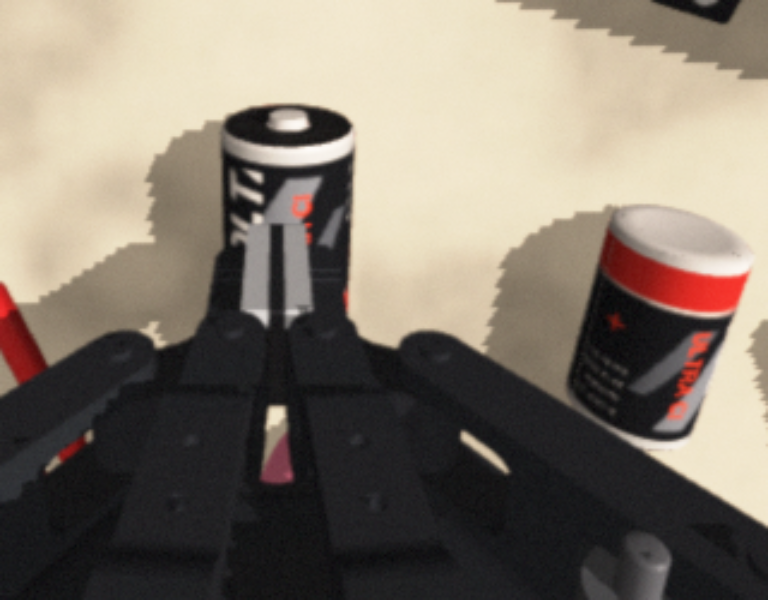

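The tips are above the cell: they shut at about (314,244), in front of its top. So the fingers really end well above the reported TCP, by roughly 36 mm. I'll open and go down in steps, watching the force.

Request:
{"name": "play_rows", "arguments": {"rows": [[[0,0,0,0,0,0,0.3],[0,0,0,0,0,0,0.3],[0,0,0,0,0,0,0.3],[0,0,0,0,0,0,0.3],[0,0,0,0,0,0.03,0.3],[0,0,0,0,0,0.06,0.3],[0,0,0,0,0,0.06,0.3],[0,0,0,0,0,0.06,0.3]]]}}

```text
time_s: 3.55
ee_pos: [0.4413, -0.2372, -0.0138]
eef_rot: [-0.001, 0.708, 0.706, -0.0]
ft_force: [-0.1, -0.8, -0.3]
opening: 0.656
grasp_force: 0.0
```

Request:
{"name": "play_rows", "arguments": {"rows": [[[0,0,0,0,0,0.015,0.3],[0,0,0,0,0,0.03,0.3],[0,0,0,0,0,0.045,0.3],[0,0,0,0,0,0.045,0.3]]]}}

```text
time_s: 3.88
ee_pos: [0.4413, -0.2373, -0.0251]
eef_rot: [-0.001, 0.708, 0.706, -0.0]
ft_force: [0.2, -0.5, -0.8]
opening: 0.649
grasp_force: 0.0
```

```bash
python3 -c "
from h import *
p,r,s=pose();w=look('w4');print(p,proj(w,p+[0,.011,0]),proj(w,p+[0,.011,.036]),s['joint_pos'].round(3))
cv2.imwrite('pics/w4c.png',cv2.resize(w['img'][150:350,200:440],None,fx=3,fy=3))"
```

```text
[ 0.44134459 -0.23726283 -0.02507069] [312.87157551 218.45807326] [312.38335414 243.76922561] [-0.566  0.508  1.83   0.     0.804 -0.563]
```

View pics/w4c.png

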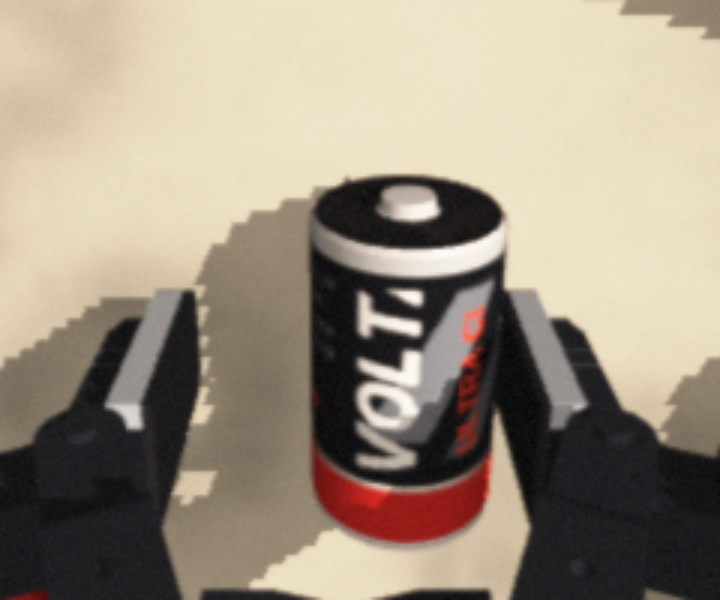

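The cell rolled about 10 mm toward +x but still lies between the fingers: body at crop (400,360), pads at (150,350) and (550,350). Tips are about 15 mm above the table. I'll lower 8 mm more and close.

Request:
{"name": "play_rows", "arguments": {"rows": [[[0,0,0,0,0,0.02,0.3],[0,0,0,0,0,0.033,0.2],[0,0,0,0,0,0.033,0],[0,0,0,0,0,0.033,-0.2],[0,0,0,0,0,0.033,-0.4],[0,0,0,0,0,0.033,-0.6],[0,0,0,0,0,0.033,-0.6],[0,0,0,0,0,0.033,-0.6]]], "newtons": 30}}

```text
time_s: 4.6
ee_pos: [0.4419, -0.2375, -0.0324]
eef_rot: [0.0, 0.708, 0.706, 0.0]
ft_force: [0.8, -0.9, 1.4]
opening: 0.381
grasp_force: 30.9
```

```bash
python3 - <<'E'
from h import *
d=pickle.load(open("d0.pkl","rb"))["top"];T=lambda u,v:(310+(u+.5)/8-.5,140+(v+.5)/8-.5)
w2=pickle.load(open("w2.pkl","rb"));w1=pickle.load(open("w1.pkl","rb"))
for t,a,b in (((503,450),(467,84),(405,83)),((400,412),(498,14),(420,44)),((433,230),(607,36),(482,55)),((537,263),(570,103),(465,95))):
    print(ray(d,T(*t),.0035)[:2].round(4),ray(w2,a,.0035)[:2].round(4),ray(w1,b,.0035)[:2].round(4))
w=pickle.load(open("w4.pkl","rb"));f=lambda q:(200+(q[0]+.5)/3-.5,150+(q[1]+.5)/3-.5)
c,e=fitcell(w,[((313,350),(-1,0)),((497,360),(230,15)),((408,178),(0,-1)),((402,545),(0,1))],(.445,-.238,1.57),f);print(c,e)
go(.5976+.01,-.1388,.06,np.radians(-16.7))
E
```

```text
[ 0.5312 -0.1428] [ 0.5309 -0.1429] [ 0.5307 -0.1431]
[ 0.5431 -0.1093] [ 0.5414 -0.1084] [ 0.542  -0.1086]
[ 0.6029 -0.1196] [ 0.6031 -0.119 ] [ 0.6033 -0.119 ]
[ 0.5925 -0.1536] [ 0.5931 -0.1535] [ 0.5926 -0.1552]
[ 0.45363496 -0.23782741  1.57056203] [1.2  1.17 5.01 5.58]
turn [0.    0.    0.275] shift [ 0.397  0.662 -0.369] rows turn 2.3 shift 5.1
```

Request:
{"name": "play_rows", "arguments": {"rows": [[[0,0,0,0,0,-0.2,-0.6],[0,0,0,0,0,-0.4,-0.6],[0,0,0,0,0,-0.4,-0.6],[0,0,0,0,0,-0.4,-0.6]]]}}

```text
time_s: 4.93
ee_pos: [0.4433, -0.2385, 0.0714]
eef_rot: [0.003, 0.708, 0.706, 0.001]
ft_force: [0.4, -0.2, -1.6]
opening: 0.384
grasp_force: 30.9
```

```bash
python3 -c "
from h import *
go(.5976,-.1388,.03,np.radians(-16.7))"
```

```text
turn [0.006 0.003 0.275] shift [0.401 0.615 0.168] rows turn 2.3 shift 4.5
```

Request:
{"name": "play_rows", "arguments": {"rows": [[[0,0,0.12,0.1,0.15,0,-0.6],[0.005,0.003,0.275,0.2,0.3,0,-0.6],[0.005,0.003,0.275,0.3,0.46,0,-0.6],[0.005,0.003,0.275,0.4,0.615,0,-0.6],[0.005,0.003,0.275,0.4,0.615,0.1,-0.6],[0.005,0.003,0.275,0.4,0.615,0.168,-0.6],[0.005,0.003,0.275,0.4,0.615,0.168,-0.6],[0.005,0.003,0.275,0.4,0.615,0.168,-0.6]]]}}

```text
time_s: 5.6
ee_pos: [0.5945, -0.1377, 0.0237]
eef_rot: [-0.004, 0.802, 0.597, -0.002]
ft_force: [-0.2, -1.0, -0.6]
opening: 0.381
grasp_force: 30.8
```

```bash
python3 -c "
from h import *
p,r,s=pose();print(p,np.degrees(yaw_now()),s['ft_force'])
go(.5976,-.1388,-.0285,np.radians(-16.7));w=look('w5')"
```

```text
[ 0.59449563 -0.13771626  0.02369923] -16.67428770979687 [-0.2436472  -1.02726977 -0.59304343]
turn [-0.009 -0.002  0.   ] shift [-0.001  0.015  0.209] rows turn 0.1 shift 1.3
```

View pics/w5.png

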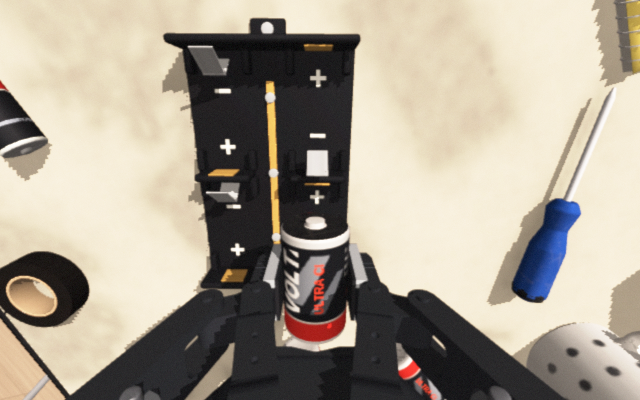

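D is held over the near right bay, nub toward the plus mark at (317,198). I'll lower it.

Request:
{"name": "play_rows", "arguments": {"rows": [[[-0.008,-0.002,0,-0.001,0.015,0.02,-0.6],[-0.008,-0.002,0,-0.001,0.015,0.07,-0.6],[-0.008,-0.002,0,-0.001,0.015,0.12,-0.6],[-0.008,-0.002,0,-0.001,0.015,0.15,-0.6],[-0.008,-0.002,0,-0.001,0.015,0.18,-0.6],[-0.008,-0.002,0,-0.001,0.015,0.2,-0.6],[-0.008,-0.002,0,-0.001,0.015,0.205,-0.6],[-0.008,-0.002,0,-0.001,0.015,0.205,-0.6]]]}}

```text
time_s: 6.32
ee_pos: [0.5987, -0.1389, -0.0263]
eef_rot: [0.0, 0.802, 0.597, 0.001]
ft_force: [-1.0, 1.9, -0.9]
opening: 0.379
grasp_force: 30.9
```

```bash
python3 -c "
from h import *
p,r,s=pose();print(p,np.degrees(yaw_now()),s['ft_force'])
go(.5976,-.1388,-.0285,np.radians(-16.7))"
```

```text
[ 0.59866242 -0.138878   -0.02628231] -16.68408641277687 [-1.0005119   1.88332064 -0.87387939]
turn [ 0.001 -0.     0.   ] shift [-0.001 -0.004  0.009] rows turn 0.0 shift 0.1
```

Request:
{"name": "play_rows", "arguments": {"rows": [[[0,0,0,0,-0.003,0.009,-0.6],[0,0,0,0,-0.003,0.009,-0.6],[0,0,0,0,-0.003,0.009,-0.1],[0,0,0,0,-0.003,0.009,0.0],[0,0,0,0,-0.003,0.009,0.0],[0,0,0,0,-0.003,0.009,0.0]]]}}

```text
time_s: 6.82
ee_pos: [0.5985, -0.139, -0.0279]
eef_rot: [0.001, 0.802, 0.597, 0.001]
ft_force: [0.0, 0.0, -0.1]
opening: 0.505
grasp_force: 0.0
```

Request:
{"name": "play_rows", "arguments": {"rows": [[[0,0,0,0,0,-0.1,0.0],[0,0,0,0,0,-0.22,0.0],[0,0,0,0,0,-0.4,0.1],[0,0,0,0,0,-0.5,0.2],[0,0,0,0,0,-0.5,0.4],[0,0,0,0,0,-0.5,0.4]]]}}

```text
time_s: 7.32
ee_pos: [0.5988, -0.1391, 0.0987]
eef_rot: [0.002, 0.802, 0.597, 0.002]
ft_force: [-0.0, -0.3, -0.6]
opening: 0.702
grasp_force: 0.0
```

```bash
python3 -c "
from h import *
p,r,s=pose();print(p,s['opening']);w=look('w6')
a=np.radians(73.3);u=np.array([np.cos(a),np.sin(a),0]);v=np.array([u[1],-u[0],0]);c=np.array([.579,-.093,0])
o=c+.031*v-.0335*u; print('pred minus/plus top rim px',proj(w,o-.031*u+[0,0,.0375]),proj(w,o+.029*u+[0,0,.0375]))
cv2.imwrite('pics/w6c.png',cv2.resize(w['img'][120:370,180:480],None,fx=2.4,fy=2.4))
go(.5487,-.2688,.02,np.radians(-4))"
```

```text
[ 0.59876784 -0.13909933  0.09869109] 0.701833713864716
pred minus/plus top rim px [311.97106994 229.99261312] [311.68308796 166.25587507]
turn [ 0.003  0.    -0.211] shift [-0.555 -0.04   0.307] rows turn 1.8 shift 3.8
```

View pics/w6c.png

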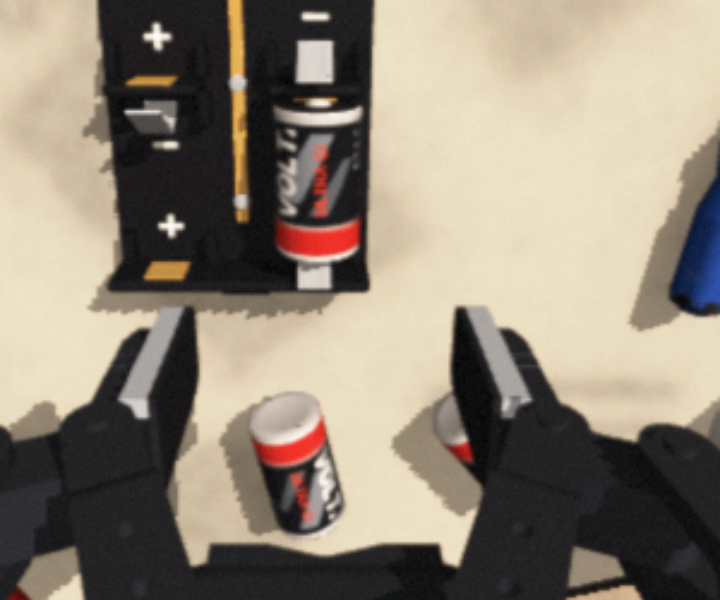

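D is seated: nub on the partition at crop (318,100), red end on the spring at (315,270). C is next.

Request:
{"name": "play_rows", "arguments": {"rows": [[[0,0,-0.1,-0.15,-0.01,0,0.4],[0,0,-0.21,-0.3,-0.02,0,0.4],[0,0,-0.21,-0.45,-0.03,0,0.4],[0,0,-0.21,-0.555,-0.04,0.1,0.4],[0,0,-0.21,-0.555,-0.04,0.2,0.4],[0,0,-0.21,-0.555,-0.04,0.28,0.4],[0,0,-0.21,-0.555,-0.04,0.28,0.4],[0,0,-0.21,-0.555,-0.04,0.28,0.4]]]}}

```text
time_s: 8.03
ee_pos: [0.5479, -0.2684, 0.0253]
eef_rot: [-0.001, 0.732, 0.681, 0.0]
ft_force: [1.8, -1.2, -0.1]
opening: 0.7
grasp_force: 0.0
```

```bash
python3 -c "
from h import *
p,r,s=pose();print(p,s['opening'])
go(.5487,-.2688,-.0325,np.radians(-4))"
```

```text
[ 0.54792951 -0.26838657  0.02531688] 0.700252542117211
turn [-0.    -0.001 -0.001] shift [-0.002  0.003  0.231] rows turn 0.0 shift 1.4
```

Request:
{"name": "play_rows", "arguments": {"rows": [[[0,0,0,-0.002,0.003,0.08,0.4],[0,0,0,-0.002,0.003,0.16,0.4],[0,0,0,-0.002,0.003,0.21,0.4],[0,0,0,-0.002,0.003,0.23,0.4],[0,0,0,-0.002,0.003,0.23,0.4]]]}}

```text
time_s: 8.45
ee_pos: [0.5495, -0.2691, -0.031]
eef_rot: [0.001, 0.732, 0.682, 0.001]
ft_force: [-0.4, 1.0, 0.2]
opening: 0.702
grasp_force: 0.0
```

Request:
{"name": "play_rows", "arguments": {"rows": [[[0,0,0,0,0,0,0.1],[0,0,0,0,0,0,0],[0,0,0,0,0,0,-0.1],[0,0,0,0,0,0,-0.2],[0,0,0,0,0,0,-0.4],[0,0,0,0,0,0,-0.6],[0,0,0,0,0,0,-0.6],[0,0,0,0,0,0,-0.6]]], "newtons": 30}}

```text
time_s: 9.12
ee_pos: [0.55, -0.2697, -0.0297]
eef_rot: [0.002, 0.732, 0.681, 0.001]
ft_force: [-1.8, 1.7, 5.3]
opening: 0.385
grasp_force: 29.3
```

```bash
python3 -c "
from h import *
p,r,s=pose();print(p,s['opening'],np.degrees(yaw_now()));
c=np.array([.5487,-.2688]);a=np.radians(-94);print('cell centre ahead of TCP along nub',(c-p[:2])@[np.cos(a),np.sin(a)])
"
```

```text
[ 0.55003361 -0.26968249 -0.02969593] 0.384875568338263 -4.089147748406322
cell centre ahead of TCP along nub -0.0007873076093424587
```

Request:
{"name": "play_rows", "arguments": {"rows": [[[0,0,0,0,0,-0.12,-0.6],[0,0,0,0,0,-0.28,-0.6],[0,0,0,0,0,-0.4,-0.6],[0,0,0,0,0,-0.4,-0.6]]]}}

```text
time_s: 9.45
ee_pos: [0.5519, -0.2708, 0.0763]
eef_rot: [0.006, 0.732, 0.681, 0.002]
ft_force: [1.1, 0.5, -1.6]
opening: 0.382
grasp_force: 30.7
```

```bash
python3 -c "
from h import *
p,r,s=pose();print(p,s['opening'],s['ft_force'])
go(.5372,-.1246,.03,np.radians(-16.7))"
```

```text
[ 0.55194268 -0.27083422  0.07633754] 0.38171262264733924 [ 1.08242506  0.45169204 -1.58405649]
turn [0.011 0.003 0.21 ] shift [ 0.58  -0.103  0.182] rows turn 1.8 shift 3.7
```

Request:
{"name": "play_rows", "arguments": {"rows": [[[0,0,0.1,0.15,-0.03,0,-0.6],[0.005,0,0.21,0.3,-0.05,0,-0.6],[0.005,0,0.21,0.45,-0.08,0,-0.6],[0.005,0,0.21,0.58,-0.103,0,-0.6],[0.005,0,0.21,0.58,-0.103,0.1,-0.6],[0.005,0,0.21,0.58,-0.103,0.18,-0.6],[0.005,0,0.21,0.58,-0.103,0.18,-0.6],[0.005,0,0.21,0.58,-0.103,0.18,-0.6]]]}}

```text
time_s: 10.12
ee_pos: [0.5337, -0.1229, 0.0238]
eef_rot: [-0.002, 0.802, 0.597, -0.001]
ft_force: [0.3, 1.0, -1.0]
opening: 0.385
grasp_force: 30.6
```

```bash
python3 -c "
from h import *
p,r,s=pose();print(p,s['opening'],s['ft_force'],s['joint_velocities'].round(3))
go(.5372,-.1246,-.0255,np.radians(-16.7))"
```

```text
[ 0.53365991 -0.122853    0.02381136] 0.3851387848997146 [ 0.25171262  1.0199045  -1.0143958 ] [-0.007 -0.03  -0.03   0.001  0.011 -0.001]
turn [-0.004  0.     0.   ] shift [-0.003  0.016  0.197] rows turn 0.0 shift 1.2
```

Request:
{"name": "play_rows", "arguments": {"rows": [[[-0.004,0,0,-0.003,0.012,0.02,-0.6],[-0.004,0,0,-0.003,0.012,0.07,-0.6],[-0.004,0,0,-0.003,0.012,0.12,-0.6],[-0.004,0,0,-0.003,0.012,0.15,-0.6],[-0.004,0,0,-0.003,0.012,0.175,-0.6],[-0.004,0,0,-0.003,0.012,0.19,-0.6],[-0.004,0,0,-0.003,0.012,0.195,-0.6],[-0.004,0,0,-0.003,0.012,0.195,-0.6]]]}}

```text
time_s: 10.78
ee_pos: [0.5365, -0.1246, -0.0248]
eef_rot: [0.001, 0.802, 0.597, 0.0]
ft_force: [-1.7, -1.9, -2.6]
opening: 0.382
grasp_force: 30.6
```

```bash
python3 -c "
from h import *
p,r,s=pose();print(p,s['opening'],s['ft_force'])
go(.5372,-.1246,-.0255,np.radians(-16.7))"
```

```text
[ 0.53651374 -0.12457355 -0.02477422] 0.3820344041736901 [-1.74662334 -1.93717183 -2.56175451]
turn [0.001 0.    0.   ] shift [0.001 0.003 0.003] rows turn 0.0 shift 0.0
```

Spring force is about −y, as expected. I'll release and lift.

Request:
{"name": "play_rows", "arguments": {"rows": [[[0,0,0,0,0.002,0.003,-0.6],[0,0,0,0,0.002,0.003,-0.1],[0,0,0,0,0.002,0.003,0.0],[0,0,0,0,0.002,0.003,0.0],[0,0,0,0,0.002,0.003,0.0]]]}}

```text
time_s: 11.2
ee_pos: [0.5374, -0.1247, -0.025]
eef_rot: [0.001, 0.802, 0.597, 0.001]
ft_force: [-0.1, 0.4, -0.8]
opening: 0.495
grasp_force: 0.0
```

Request:
{"name": "play_rows", "arguments": {"rows": [[[0,0,0,0,0,-0.1,0.0],[0,0,0,0,0,-0.22,0.0],[0,0,0,0,0,-0.38,0.1],[0,0,0,0,0,-0.48,0.2],[0,0,0,0,0,-0.48,0.4],[0,0,0,0,0,-0.48,0.4]]]}}

```text
time_s: 11.7
ee_pos: [0.5376, -0.1247, 0.0962]
eef_rot: [0.002, 0.802, 0.597, 0.001]
ft_force: [-0.6, 0.8, 0.5]
opening: 0.698
grasp_force: 0.0
```

```bash
python3 -c "
from h import *
p,r,s=pose();print(p,s['opening']);w=look('w7')
go(.6399,-.2878,.03,np.radians(22.4))"
```

```text
[ 0.53764303 -0.1247287   0.09616213] 0.6980818458113994
turn [ 0.002  0.001 -0.651] shift [-0.507  0.582  0.26 ] rows turn 5.5 shift 4.9
```

Request:
{"name": "play_rows", "arguments": {"rows": [[[0,0,-0.12,-0.1,0.12,0,0.4],[0,0,-0.24,-0.2,0.23,0,0.4],[0,0,-0.36,-0.3,0.35,0,0.4],[0,0,-0.48,-0.4,0.47,0,0.4],[0,0,-0.6,-0.507,0.582,0,0.4],[0,0,-0.65,-0.507,0.582,0.1,0.4],[0,0,-0.65,-0.507,0.582,0.22,0.4],[0,0,-0.65,-0.507,0.582,0.22,0.4]]]}}

```text
time_s: 12.42
ee_pos: [0.6366, -0.2866, 0.0314]
eef_rot: [-0.005, 0.557, 0.83, -0.001]
ft_force: [-0.5, 0.3, -1.9]
opening: 0.695
grasp_force: 0.0
```

```bash
python3 -c "
from h import *
p,r,s=pose();print(p,s['opening'],np.degrees(yaw_now()));w=look('w8');a=cv2.imread('pics/w7.png')[60:335,170:430]
c=proj(w,[.6399,-.2878,.017]).round();print(c)
b=w['img'][int(c[1])-70:int(c[1])+70,int(c[0])-60:int(c[0])+60]
b=cv2.resize(b,None,fx=4,fy=4);b=cv2.resize(b,(480,560));a=cv2.resize(a,(300,317));o=np.zeros((560,780,3),np.uint8);o[:,:480]=b;o[:317,480:]=a
cv2.imwrite('pics/w8c.png',o)
go(.6399,-.2878,-.031,np.radians(22.4))"
```

```text
[ 0.63662251 -0.28659571  0.03142088] 0.6953447250088826 22.27618221116088
[317. 227.]
turn [-0.004 -0.005 -0.002] shift [-0.009  0.008  0.264] rows turn 0.1 shift 1.6
```

View pics/w8c.png

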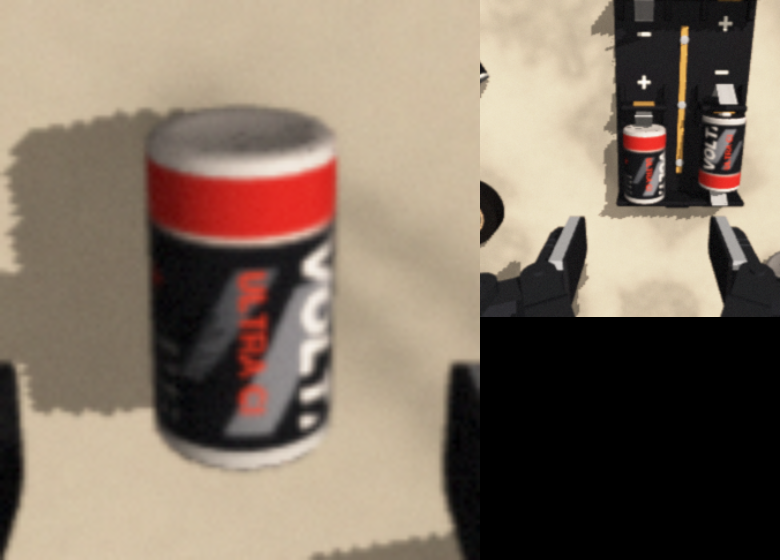

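C is seated in the near left bay. B is centred between the pads, body from crop rows 106 to 468. I'll fit it.

```bash
python3 - <<'E'
from h import *
w=pickle.load(open("w8.pkl","rb"));f=lambda q:(257+(q[0]+.5)/4-.5,157+(q[1]+.5)/4-.5)
c,e=fitcell(w,[((153,300),(-265,13)),((333,300),(265,6)),((240,106),(0,-1)),((243,468),(0,1))],(.64,-.288,np.radians(-67)),f)
print(c[:2].round(4),np.degrees(c[2]),e)
go(c[0],c[1],-.031,c[2]+np.pi/2)
E
```

```text
[ 0.6405 -0.2876] -67.27779748734588 [0.68 0.66 2.59 2.74]
turn [-0.004 -0.005 -0.007] shift [-0.009  0.01   0.264] rows turn 0.1 shift 1.6
```

Request:
{"name": "play_rows", "arguments": {"rows": [[[-0.003,-0.004,-0.007,-0.007,0.006,0.08,0.4],[-0.003,-0.004,-0.007,-0.007,0.006,0.16,0.4],[-0.003,-0.004,-0.007,-0.007,0.006,0.23,0.4],[-0.003,-0.004,-0.007,-0.007,0.006,0.258,0.4],[-0.003,-0.004,-0.007,-0.007,0.006,0.258,0.4]]]}}

```text
time_s: 12.88
ee_pos: [0.6417, -0.2884, -0.0251]
eef_rot: [0.003, 0.554, 0.833, 0.0]
ft_force: [-0.1, -0.1, -0.2]
opening: 0.698
grasp_force: 0.0
```

Request:
{"name": "play_rows", "arguments": {"rows": [[[0,0,0,0,0,0,0.1],[0,0,0,0,0,0,0],[0,0,0,0,0,0,-0.1],[0,0,0,0,0,0,-0.2],[0,0,0,0,0,0,-0.4],[0,0,0,0,0,0,-0.6],[0,0,0,0,0,0,-0.6],[0,0,0,0,0,0,-0.6]]], "newtons": 30}}

```text
time_s: 13.55
ee_pos: [0.6427, -0.2891, -0.0231]
eef_rot: [0.004, 0.554, 0.833, 0.0]
ft_force: [-2.4, 0.9, 6.7]
opening: 0.383
grasp_force: 29.5
```

```bash
python3 -c "
from h import *
p,r,s=pose();print(p,s['opening'],np.degrees(yaw_now()));
c=np.array([.6405,-.2876]);a=np.radians(-67.3);print('cell centre ahead of TCP along nub',(c-p[:2])@[np.cos(a),np.sin(a)])
"
```

```text
[ 0.64271719 -0.28910915 -0.02313135] 0.3826774127143443 22.73533778104288
cell centre ahead of TCP along nub -0.002247877344120141
```

Request:
{"name": "play_rows", "arguments": {"rows": [[[0,0,0,0,0,-0.12,-0.6],[0,0,0,0,0,-0.28,-0.6],[0,0,0,0,0,-0.42,-0.6],[0,0,0,0,0,-0.42,-0.6]]]}}

```text
time_s: 13.88
ee_pos: [0.6444, -0.29, 0.0895]
eef_rot: [0.009, 0.554, 0.833, 0.001]
ft_force: [0.6, 0.2, 1.0]
opening: 0.384
grasp_force: 30.8
```

```bash
python3 -c "
from h import *
go(.5604,-.0472,.03,np.radians(-16.7))"
```

```text
turn [0.016 0.009 0.657] shift [1.029 0.063 0.224] rows turn 5.5 shift 6.3
```

Request:
{"name": "play_rows", "arguments": {"rows": [[[0,0,0.1,0.14,0,0,-0.6],[0,0,0.2,0.3,0.01,0,-0.6],[0.005,0.005,0.32,0.45,0.02,0,-0.6],[0.01,0.005,0.44,0.6,0.03,0,-0.6],[0.01,0.005,0.55,0.75,0.04,0,-0.6],[0.01,0.005,0.655,0.9,0.05,0,-0.6],[0.01,0.005,0.655,1.0,0.06,0,-0.6],[0.01,0.005,0.655,1.0,0.06,0,-0.6]]]}}

```text
time_s: 14.55
ee_pos: [0.5575, -0.0482, 0.0794]
eef_rot: [-0.002, 0.801, 0.599, -0.001]
ft_force: [-0.5, -0.6, -0.1]
opening: 0.384
grasp_force: 30.7
```

```bash
python3 -c "
from h import *
p,r,s=pose();print(p)
go(.5600,-.0486,.02,np.radians(-16.7))"
```

```text
[ 0.55750634 -0.04821105  0.07938013]
turn [-0.005 -0.     0.005] shift [0.001 0.011 0.237] rows turn 0.1 shift 1.4
```

Request:
{"name": "play_rows", "arguments": {"rows": [[[-0.004,0,0.005,0.001,0.009,0.06,-0.6],[-0.004,0,0.005,0.001,0.009,0.12,-0.6],[-0.004,0,0.005,0.001,0.009,0.18,-0.6],[-0.004,0,0.005,0.001,0.009,0.23,-0.6],[-0.004,0,0.005,0.001,0.009,0.23,-0.6],[-0.004,0,0.005,0.001,0.009,0.23,-0.6],[-0.004,0,0.005,0.001,0.009,0.23,-0.6]]]}}

```text
time_s: 15.13
ee_pos: [0.5613, -0.0527, 0.0225]
eef_rot: [0.0, 0.803, 0.596, 0.0]
ft_force: [0.6, -0.2, -1.6]
opening: 0.379
grasp_force: 30.7
```

```bash
python3 -c "
from h import *
p,r,s=pose();print(p,s['ft_force'])
go(.5600,-.0486,-.015,np.radians(-16.7));w=look('w9')
cv2.imwrite('pics/w9c.png',cv2.resize(w['img'][150:350,200:440],None,fx=3,fy=3))"
```

```text
[ 0.56125731 -0.05272259  0.02251083] [ 0.64734743 -0.16767075 -1.61602194]
turn [ 0.001  0.    -0.003] shift [ 0.014 -0.01   0.15 ] rows turn 0.0 shift 0.9
```

Request:
{"name": "play_rows", "arguments": {"rows": [[[0,0,-0.003,0.014,-0.009,0.02,-0.6],[0,0,-0.003,0.014,-0.009,0.05,-0.6],[0,0,-0.003,0.014,-0.009,0.09,-0.6],[0,0,-0.003,0.014,-0.009,0.12,-0.6],[0,0,-0.003,0.014,-0.009,0.145,-0.6],[0,0,-0.003,0.014,-0.009,0.145,-0.6],[0,0,-0.003,0.014,-0.009,0.145,-0.6]]]}}

```text
time_s: 15.77
ee_pos: [0.5592, -0.0486, -0.0152]
eef_rot: [-0.001, 0.802, 0.597, -0.001]
ft_force: [-0.7, -1.3, -1.6]
opening: 0.381
grasp_force: 30.8
```

```bash
python3 -c "
from h import *
p,r,s=pose();print(p,s['ft_force'])
go(.5600,-.0486,-.02,np.radians(-16.7))"
```

```text
[ 0.55919199 -0.0485785  -0.01519144] [-0.70080156 -1.29542282 -1.59880591]
turn [-0.002  0.     0.   ] shift [0.001 0.003 0.019] rows turn 0.0 shift 0.1
```

Spring contact has begun. I'll go down in 2–3 mm steps and watch the force.

Request:
{"name": "play_rows", "arguments": {"rows": [[[0,0,0,0.001,0.002,0.01,-0.6],[0,0,0,0.001,0.002,0.018,-0.6],[0,0,0,0.001,0.002,0.018,-0.6]]]}}

```text
time_s: 16.02
ee_pos: [0.5602, -0.0484, -0.0189]
eef_rot: [-0.0, 0.802, 0.597, -0.0]
ft_force: [-3.6, -0.3, 2.2]
opening: 0.382
grasp_force: 31.1
```

Request:
{"name": "play_rows", "arguments": {"rows": [[[0,0,0,0,0,0.005,-0.6],[0,0,0,0,0,0.01,-0.6],[0,0,0,0,0,0.01,-0.6]]]}}

```text
time_s: 16.27
ee_pos: [0.5602, -0.0482, -0.0201]
eef_rot: [-0.0, 0.802, 0.597, -0.0]
ft_force: [-10.3, 2.0, 17.9]
opening: 0.383
grasp_force: 33.0
```

Request:
{"name": "play_rows", "arguments": {"rows": [[[0,0,0,0,0,-0.008,-0.6],[0,0,0,0,0,-0.008,-0.6],[0,0,0,0,0,-0.008,-0.1],[0,0,0,0,0,-0.008,0.0],[0,0,0,0,0,-0.008,0.0],[0,0,0,0,0,-0.008,0.0]]]}}

```text
time_s: 16.77
ee_pos: [0.5603, -0.0484, -0.0196]
eef_rot: [-0.0, 0.802, 0.597, -0.0]
ft_force: [0.1, 0.5, -0.2]
opening: 0.501
grasp_force: 0.0
```

Request:
{"name": "play_rows", "arguments": {"rows": [[[0,0,0,0,0,-0.1,0.0],[0,0,0,0,0,-0.22,0.0],[0,0,0,0,0,-0.38,0.1],[0,0,0,0,0,-0.48,0.2],[0,0,0,0,0,-0.48,0.4],[0,0,0,0,0,-0.48,0.4]]]}}

```text
time_s: 17.27
ee_pos: [0.5609, -0.0485, 0.1017]
eef_rot: [0.001, 0.802, 0.597, 0.001]
ft_force: [-1.2, -0.0, -0.3]
opening: 0.696
grasp_force: 0.0
```

```bash
python3 -c "
from h import *
p,r,s=pose();print(p,s['opening']);w=look('w10')
go(.5469,.1159,.05,np.radians(24.8))"
```

```text
[ 0.5608785  -0.04845703  0.1016955 ] 0.6961389065497915
turn [-0.     0.    -0.691] shift [ 0.614 -0.239  0.201] rows turn 5.8 shift 4.1
```

Request:
{"name": "play_rows", "arguments": {"rows": [[[0,0,-0.12,0.12,-0.05,0,0.4],[0,0,-0.24,0.24,-0.1,0,0.4],[0,0,-0.36,0.36,-0.14,0,0.4],[0,0,-0.48,0.48,-0.19,0,0.4],[0,0,-0.6,0.6,-0.24,0,0.4],[0,0,-0.69,0.614,-0.24,0.1,0.4],[0,0,-0.69,0.614,-0.24,0.2,0.4],[0,0,-0.69,0.614,-0.24,0.2,0.4]]]}}

```text
time_s: 17.98
ee_pos: [0.5435, 0.116, 0.0447]
eef_rot: [-0.004, 0.539, 0.842, -0.003]
ft_force: [0.1, -0.0, -1.6]
opening: 0.694
grasp_force: 0.0
```

```bash
python3 -c "
from h import *
p,r,s=pose();print(p,s['opening'],np.degrees(yaw_now()));w=look('w11');a=cv2.imread('pics/w10.png')[60:335,170:430]
c=proj(w,[.5469,.1159,.017]).round();print(c)
b=w['img'][int(c[1])-70:int(c[1])+70,int(c[0])-60:int(c[0])+60]
b=cv2.resize(b,(480,560));a=cv2.resize(a,(300,317));o=np.zeros((560,780,3),np.uint8);o[:,:480]=b;o[:317,480:]=a
cv2.imwrite('pics/w11c.png',o)"
```

```text
[0.54351841 0.11601907 0.04474087] 0.6943135318290231 24.786926549484836
[317. 219.]
```

View pics/w11c.png

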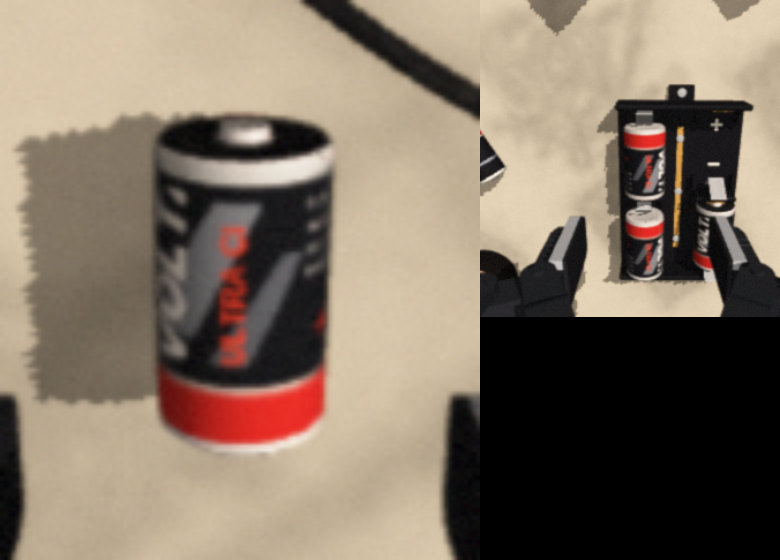

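B is seated in the far left bay. A is between the pads with its nub up at (245,130), body from crop rows 116 to 453. I'll fit it.

```bash
python3 - <<'E'
from h import *
w=pickle.load(open("w11.pkl","rb"));f=lambda q:(257+(q[0]+.5)/4-.5,149+(q[1]+.5)/4-.5)
c,e=fitcell(w,[((158,290),(-1,0)),((329,290),(265,8)),((245,116),(0,-1)),((242,453),(0,1))],(.547,.116,np.radians(114.8)),f)
print(c[:2].round(4),np.degrees(c[2]),e,pose()[0])
go(c[0],c[1],-.026,c[2]-np.pi/2)
E
```

```text
[0.5471 0.1162] 114.48752580412734 [0.82 0.81 2.79 2.99] [0.54475178 0.11573209 0.04736821]
turn [-0.006 -0.002  0.004] shift [-0.003  0.011  0.293] rows turn 0.1 shift 1.8
```

Request:
{"name": "play_rows", "arguments": {"rows": [[[0,0,0.004,0.0,0.003,0.08,0.4],[0,0,0.004,0.0,0.003,0.16,0.4],[0,0,0.004,0.0,0.003,0.22,0.4],[0,0,0.004,0.0,0.003,0.26,0.4],[0,0,0.004,0.0,0.003,0.26,0.4],[0,0,0.004,0.0,0.003,0.26,0.4]]]}}

```text
time_s: 18.53
ee_pos: [0.5478, 0.1159, -0.0139]
eef_rot: [-0.0, 0.541, 0.841, -0.0]
ft_force: [-0.0, -0.5, 0.9]
opening: 0.702
grasp_force: 0.0
```

```bash
python3 - <<'E'
from h import *
print(pose()[0]);go(.5471,.1162,-.028,np.radians(24.5))
E
```

```text
[ 0.54776622  0.11592287 -0.01391914]
turn [-0.    -0.    -0.001] shift [ 0.002 -0.002  0.056] rows turn 0.0 shift 0.3
```

Request:
{"name": "play_rows", "arguments": {"rows": [[[0,0,0,0.001,-0.002,0.03,0.2],[0,0,0,0.001,-0.002,0.052,0.1],[0,0,0,0.001,-0.002,0.052,-0.05],[0,0,0,0.001,-0.002,0.052,-0.2],[0,0,0,0.001,-0.002,0.052,-0.4],[0,0,0,0.001,-0.002,0.052,-0.6],[0,0,0,0.001,-0.002,0.052,-0.6],[0,0,0,0.001,-0.002,0.052,-0.6]]], "newtons": 30}}

```text
time_s: 19.2
ee_pos: [0.547, 0.1162, -0.0274]
eef_rot: [-0.0, 0.541, 0.841, -0.0]
ft_force: [-0.7, 0.3, -0.0]
opening: 0.385
grasp_force: 29.9
```

```bash
python3 -c "
from h import *
p,r,s=pose();print(p,s['opening'],np.degrees(yaw_now()));
c=np.array([.5471,.1162]);a=np.radians(114.5);print('cell centre ahead of TCP along nub',(c-p[:2])@[np.cos(a),np.sin(a)])
"
```

```text
[ 0.5469603   0.11620678 -0.0273594 ] 0.3848155368690621 24.472384309898146
cell centre ahead of TCP along nub -6.410320079822e-05
```

Request:
{"name": "play_rows", "arguments": {"rows": [[[0,0,0,0,0,-0.12,-0.6],[0,0,0,0,0,-0.28,-0.6],[0,0,0,0,0,-0.42,-0.6],[0,0,0,0,0,-0.42,-0.6],[0,0,0,0,0,-0.42,-0.6]]]}}

```text
time_s: 19.62
ee_pos: [0.5478, 0.1163, 0.0793]
eef_rot: [0.001, 0.541, 0.841, 0.001]
ft_force: [-0.3, 0.1, -1.6]
opening: 0.384
grasp_force: 30.7
```

```bash
python3 -c "
from h import *
print(pose()[0]);go(.6206,-.0622,.08,np.radians(-16.7))"
```

```text
[0.54782869 0.11631736 0.07928925]
turn [ 0.003 -0.     0.686] shift [-0.771 -0.031 -0.002] rows turn 5.8 shift 4.6
```

Request:
{"name": "play_rows", "arguments": {"rows": [[[0,0,0.12,-0.13,-0.005,0,-0.6],[0,0,0.24,-0.26,-0.01,0,-0.6],[0,0,0.36,-0.39,-0.015,0,-0.6],[0,0,0.48,-0.52,-0.02,0,-0.6],[0,0,0.6,-0.65,-0.025,0,-0.6],[0,0,0.686,-0.77,-0.03,0,-0.6],[0,0,0.686,-0.77,-0.03,0,-0.6],[0,0,0.686,-0.77,-0.03,0,-0.6]]]}}

```text
time_s: 20.28
ee_pos: [0.6192, -0.0633, 0.0754]
eef_rot: [-0.001, 0.803, 0.596, -0.001]
ft_force: [-0.4, 0.6, -2.4]
opening: 0.381
grasp_force: 30.7
```

Request:
{"name": "play_rows", "arguments": {"rows": [[[0,0,0,0,0,0.08,-0.6],[0,0,0,0,0,0.16,-0.6],[0,0,0,0,0,0.24,-0.6],[0,0,0,0,0,0.24,-0.6],[0,0,0,0,0,0.24,-0.6],[0,0,0,0,0,0.24,-0.6]]]}}

```text
time_s: 20.78
ee_pos: [0.6201, -0.0616, 0.0183]
eef_rot: [0.0, 0.802, 0.597, 0.0]
ft_force: [0.6, 0.2, -0.8]
opening: 0.383
grasp_force: 30.6
```

```bash
python3 -c "
from h import *
print(pose()[0]);go(.6206,-.0622,-.015,np.radians(-16.7))"
```

```text
[ 0.62009473 -0.06160062  0.01827686]
turn [0.    0.    0.001] shift [-0.002  0.003  0.133] rows turn 0.0 shift 0.8
```

Request:
{"name": "play_rows", "arguments": {"rows": [[[0,0,0,-0.002,0.003,0.03,-0.6],[0,0,0,-0.002,0.003,0.06,-0.6],[0,0,0,-0.002,0.003,0.09,-0.6],[0,0,0,-0.002,0.003,0.12,-0.6],[0,0,0,-0.002,0.003,0.145,-0.6],[0,0,0,-0.002,0.003,0.145,-0.6],[0,0,0,-0.002,0.003,0.145,-0.6]]]}}

```text
time_s: 21.37
ee_pos: [0.62, -0.0627, -0.0194]
eef_rot: [-0.001, 0.802, 0.597, -0.001]
ft_force: [-0.4, 0.8, -2.0]
opening: 0.384
grasp_force: 30.8
```

```bash
python3 -c "
from h import *
print(pose()[0]);go(.6206,-.0622,-.0235,np.radians(-16.7))"
```

```text
[ 0.62000584 -0.06269088 -0.01944367]
turn [-0.002  0.     0.   ] shift [0.003 0.002 0.016] rows turn 0.0 shift 0.1
```

Request:
{"name": "play_rows", "arguments": {"rows": [[[0,0,0,0.001,0.002,0.008,-0.6],[0,0,0,0.001,0.002,0.014,-0.6],[0,0,0,0.001,0.002,0.014,-0.6]]]}}

```text
time_s: 21.62
ee_pos: [0.621, -0.0627, -0.0222]
eef_rot: [-0.0, 0.802, 0.597, -0.0]
ft_force: [-0.1, 1.6, 0.1]
opening: 0.386
grasp_force: 31.0
```

Request:
{"name": "play_rows", "arguments": {"rows": [[[0,0,0,0,0,0.004,-0.6],[0,0,0,0,0,0.004,-0.6],[0,0,0,0,0,0.004,-0.1],[0,0,0,0,0,0.004,0.0],[0,0,0,0,0,0.004,0.0],[0,0,0,0,0,0.004,0.0]]]}}

```text
time_s: 22.12
ee_pos: [0.6209, -0.0629, -0.0234]
eef_rot: [-0.0, 0.802, 0.597, -0.0]
ft_force: [-0.3, -0.3, -1.3]
opening: 0.501
grasp_force: 0.0
```

Request:
{"name": "play_rows", "arguments": {"rows": [[[0,0,0,0,0,-0.1,0.0],[0,0,0,0,0,-0.22,0.0],[0,0,0,0,0,-0.38,0.1],[0,0,0,0,0,-0.54,0.2],[0,0,0,0.1,0,-0.6,0.4],[0,0,0,0.2,0,-0.6,0.4],[0,0,0,0.2,0,-0.6,0.4],[0,0,0,0.2,0,-0.6,0.4]]]}}

```text
time_s: 22.78
ee_pos: [0.6353, -0.014, 0.1265]
eef_rot: [-0.0, 0.802, 0.598, -0.0]
ft_force: [0.2, 0.1, -0.4]
opening: 0.702
grasp_force: 0.0
```

```bash
python3 -c "
from h import *
w=look('w12');print(pose()[0],proj(w,[.579,-.093,.02]))
c=proj(w,[.579,-.093,.02]).astype(int)
x=max(c[0]-130,0);y=max(c[1]-120,0)
cv2.imwrite('pics/w12c.png',cv2.resize(w['img'][y:y+200,x:x+260],None,fx=3,fy=3))"
```

```text
[ 0.63505281 -0.01482746  0.12617837] [286.8427373  264.84314895]
```

View pics/w12c.png

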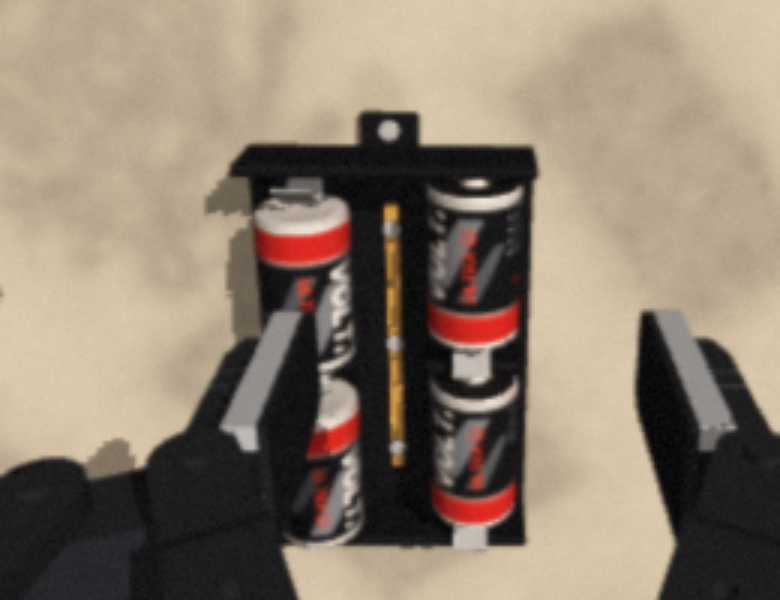

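All four D cells lie flat in their bays, nubs at the plus ends and red ends on the springs. The arm is clear of everything.

```bash
python3 -c "
from cell import close_job
print(close_job())"
```

```text
the job is handed in; nothing more can be done
None
```

All four D cells are in the tray bays, each with its nub at the plus end and its flat end on the spring; the C cells and the pink look-alike were not touched, and the job was handed in at about 23 s of the 102 s allowed.

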